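Isolate the grinder and hold its hopper lid open

TASK

The coffee grinder is going to be brushed out: first flip the red toggle of its white isolator box over from the green-dot side to the red-dot side until it rests at its stop (off), and only then raise the black hopper lid (it has an orange tab) and hold it open at about 60 degrees from its closed position. The lid falls shut by itself, so finish while the gripper is still holding it there, quite still. Leave the grinder's drawer, the jar, cups, tray, spoon rest and brush where they are.

Things in the scene. Friction and masses are not known exactly. Their poses are not given: they have to be found in the camera images.
- grinder: Coffee grinder fixed to the worktop: black body 160 (x) x 150 (y) x 125 mm high, with a square amber see-through hopper 120 x 120 mm on top (centre 10 mm towards +x of the origin), rim at 190 mm. Origin: centre of its underside on the worktop; its front (drawer, lid tab) faces its own -x, its z is up; it stands turned by its yaw.
- hopper_lid (a joint): Angle of the black hopper lid about its hinge, rad: 0 shut (level), grows as the front edge (grinder's -x side) goes up; stop at 1.4; 60 degrees is 1.047. The lid is 124 x 124 x 10 mm, about 0.15 to 0.3 kg, turns almost freely, and falls shut from every angle. It can be held by its tab.
- lid_hinge (a point): Point in the middle of the lid's hinge line, which runs along the grinder's y at the rear edge of the hopper, 72 mm behind (+x of) the grinder's origin and 190 mm above the worktop. Does not move with the lid. Axes as the grinder's.
- lid_tab (a point): Centre of the orange tab's round end: a disc 22 mm across and 20 mm thick, axis along the grinder's y: pinched across y from above it turns between the fingers as the lid swings. With the lid shut it lies 158 mm in front (-x) of the hinge and 5 mm above it; a 16 mm wide neck joins it to the lid's edge, 34 mm behind. Grinder body 70 mm below. Turns with the lid.
- switch: Isolator box fixed to the worktop, white, 110 (x) x 80 (y) x 45 mm high. Origin: centre of its underside; it stands turned by its yaw. A green dot marks its own -x end (on), a red dot its +x end (off). The toggle swings in its x-z plane about an axis along its y, 52 mm above the worktop, over the box's centre.
- switch_lever (a joint): Angle of the toggle, rad: 0 on (leans 0.55 rad from vertical towards the box's -x, green dot), 1.1 off (leans 0.55 rad towards +x, red dot). It starts on. Over-centre: it falls by itself to the nearer stop from either side of upright; a push of about 1 N at the knob moves it.
- lever_grip (a point): Centre of the toggle's red block knob, 18 mm (along swing) x 26 mm (along the axis) x 28 mm (along the stem), 56 mm from the pivot; moves and turns with the toggle. The stem is 12 mm thick.
- drawer_knob (a point): Aluminium knob (18 mm) of the grinder's grounds drawer, low on the grinder's front, 47 mm above the worktop; the drawer (112 mm wide, slides to the grinder's -x) may stand up to 25 mm out at the start and must stay as it is.
- jar: Loose glass storage jar with an orange seal and wire-latched lid, 100 mm in diameter, 144 mm high; origin at the centre of its underside. Leave alone.
- tray: Loose aluminium tray 250 x 170 x 18 mm high; origin at the centre of its underside. Carries the two cups. Leave alone.
- cup_a: White ceramic sini cup, 68 mm wide, 58 mm high; origin at the centre of its underside. Stands on the tray. Leave alone.
- cup_b: Blue ceramic sini cup, 68 mm wide, 58 mm high; origin at the centre of its underside. Stands on the tray. Leave alone.
- spoon_rest: Loose wooden spoon rest, a disc 90 mm wide with a handle to 115 mm from its centre along its x, 10 mm high; origin at the centre of the disc's underside. Leave alone.
- brush: Loose brush with a wooden handle, 170 mm long along its x; lies on the worktop. Leave alone.
Mind the look-alikes: they are no part of the job. Leave any blue or turquoise look-alike of the switch alone.

How it is judged:
By the outcome, as a careful person would: the job done as asked, in the order asked, and still so for the second after the job is handed in, while the arm keeps its last pose, push and grip.
It also fails if it takes over 48 s, if anything falls off the work surface, if the arm or the gripper's body presses on something with over 40 N, if the wrist force passes 120 N, or if a joint passes its speed limit or range.

ROBOT

A 6-joint arm with a two-finger parallel gripper is mounted at the origin on the work surface. World frame = base frame: x ahead of the robot, y to its left, z up, the work surface at z = 0. Lengths are in m, angles in rad, forces in N, time in s.
With the tool pointing down it reaches from about 0.425 to 0.95 m from the base axis. Payload 14.7 kg.
Tool frame: the origin (TCP) lies between the finger pads; the fingertips stand 8 mm ahead of it and the grasp point (between the pads) lies 11 mm behind it; z points along the fingers, y is the direction in which the jaws open and shut (so a half turn about z gives the same grasp; the last joint's range is limited). The gripper opens to 85 mm and grips with 20 to 120 N. Pads are 22 mm wide; open, the fingers measure 114 mm over their backs; the gripper's body (76 mm by 85 mm) begins 54 mm behind the grasp point. The pads swing forward as they close: fully open they stand 13 mm farther back than shut.
Start: joints at [1.152, 0.48, 1.596, -0, 1.065, -0.047], TCP at [0.236, 0.606, 0.239] pointing down, gripper open.
Joint ranges: [-2.75, 2.75], [-0.82, 2.05], [0.23, 2.67], [-1.56, 4.7], [0.09, 2.69], [-2.92, 2.92]. Speed limits (rad/s): [1.89, 1.89, 2.39, 3.01, 3.01, 3.01].

INTERFACE

Orientations are given as a unit quaternion [w, x, y, z].
In Python, from workcell import env gives the robot as it stands.
- The arm moves only by the tool step_arm, never from a script. Its argument "plan" is a list of rows, each an object with "gripper": the finger opening in cm, from 0 to 8.54; "offset": the shift along the tool's x, y, z in cm, a list of three; "delta_rot": the turn, a rotation vector about the tool's x, y, z in rad, a list of three. In form: [{"gripper": gripper, "offset": [x, y, z], "delta_rot": [rx, ry, rz]}, ...]. A call has 1 to 20 rows; each row is the pose to reach, as a shift and turn from the pose measured when the call began, along the tool's axes at that moment; what a row does not reach only later rows make up. A row lasts 1/12 s, in which the tool goes at most 41.7 mm and 7.16 degrees, less where a joint would pass 70% of its speed; a pose out of reach is approached as far as the arm can. A call with a gripper value outside its range is refused whole. The fingers move at their own pace and stop on an object; "newtons" is the grip in N (left out, the last holds). Time passes only in rows, so rows that repeat a pose let the fingers close. It gives the time, the measured TCP pose, the force and the opening at its end, in the units of the state.
- env.sense(): the state, without advancing time (a new reading comes with each control period).
- env.grab_frame(name): name is "scene" or "side" or "wrist"; returns the picture (400x640x3 uint8, blue, green, red); there is no depth.
- env.camera_info(name): a dict with "mtx" (3x3 intrinsics, pixels), "xyz" and "rotation" of the camera in the world; the wrist camera has in their place "tool_from_camera" (4x4, takes a point from camera to tool coordinates, whose origin is the TCP and whose axes are the flange's). Camera axes: x right, y down, z forward; pixel columns grow to the right and rows downward; lengths in m; the calibration is good to about 2 mm. A picture is of the moment at which its call begins: read the wrist's pose just before it. camera_info takes no time and is no camera call.
- env.hand_in(): hands the job in, once; it reports no verdict.
Trained networks look in the newest picture that a camera, given by its name, has taken for a name from the list of things; names that differ only in an ending like _2 or _b are one class to them, and where a whole thing is asked for, a point or a joint stands for the part that bears it (a point fixed in the world has none). Each returns a list of dicts, best first, with "conf" (0 to 1); they miss things now and then, are a little off and sometimes report something else, mostly with a low value. They report only what shows in the picture. A call takes as long as a camera call. They do not tell look-alikes from the thing itself.
- env.spot_in(camera, target): "extent" ([centre column, centre row, width, height] in pixels, round what is visible of it).
- env.landmark_of(camera, target): "pixel" ([row, column] in pixels: a listed point, or the origin of a listed thing).
The state is a dict: "time": time; "q": joint angles; "dq": joint speeds; "joint_torque": joint torques, N m; "eef_pos": TCP position; "orientation": TCP orientation; "contact_force": force on the tool from outside, world axes, zero at the start; "wrist_torque": the same for the moment, N m; "grip_width": finger opening in m.
Only numpy, scipy, OpenCV 4.12 (cv2) and the standard library are available. Lean on these libraries where they do the work, as an engineer would, in place of code of your own. Each camera call takes 0.05 s, during which the arm holds its last target.

## Working session

There is one attempt and no reset: what is moved stays moved. The work goes in short steps, Python scripts to look and compute and a tool call to move; the robot and the scene stay as the last step left them, time stands still between calls to the robot, and variables do not carry over. Pictures are saved under pics/ and viewed, and the job is handed in when it is done.

Besides the shell and the picture viewer there is one more tool, called after "Call:" as a command line: name --argument value ..., lists and objects as JSON in quotes. step_arm: Moves the arm, as the interface text tells. Its arguments: {"type":"object","properties":{"plan":{"type":"array"},"newtons":{"type":"number"}},"required":["plan"]}

```bash
mkdir -p pics; ls; python3 - <<'E'
from workcell import env
import cv2
s=env.sense();print({k:s[k] for k in('time','eef_pos','orientation','grip_width')})
for n in('scene','side','wrist'):
    im=env.grab_frame(n);cv2.imwrite(f'pics/{n}0.png',im)
    ci=env.camera_info(n);print(n,ci)
    for t in ('grinder','lid_tab','lid_hinge','switch','lever_grip','drawer_knob'):
        print(t,[(d['conf'],d['pixel']) for d in env.landmark_of(n,t)][:4])
print(env.sense()['time'])
E
```

```text
pics
{'time': 0.0, 'eef_pos': array([0.23596525, 0.60522348, 0.23867646]), 'orientation': array([-1.42386945e-04,  1.84855850e-01,  9.82765459e-01, -5.88553855e-04]), 'grip_width': 0.08493934298666342}
scene {'mtx': array([[375.06672271,   0.        , 319.47949661],
       [  0.        , 375.06672271, 196.99618701],
       [  0.        ,   0.        ,   1.        ]]), 'xyz': array([ 1.39211748, -0.75060681,  1.00349147]), 'rotation': array([-0.39614426,  0.81638837,  0.37646241, -0.18669711])}
grinder [(0.59, [247.6, 310.2])]
lid_tab [(0.89, [198.4, 289.9])]
lid_hinge [(0.75, [220.3, 320.4])]
switch [(0.89, [212.1, 379.7]), (0.82, [180.9, 362.8]), (0.64, [203.3, 327.1])]
lever_grip [(0.64, [164.1, 356.9]), (0.58, [181.8, 319.8]), (0.52, [185.9, 376.4])]
drawer_knob []
side {'mtx': array([[456.45203097,   0.        , 310.39289656],
       [  0.        , 456.45203097, 197.34260464],
       [  0.        ,   0.        ,   1.        ]]), 'xyz': array([-0.39173518, -0.70637754,  1.06369855]), 'rotation': array([-0.38290686,  0.80530054, -0.40485368,  0.20240274])}
grinder [(0.96, [235.3, 3
[... 185 characters left out ...]
.1]), (0.52, [301.2, 425.6]), (0.47, [212.5, 264.7])]
drawer_knob [(0.69, [239.4, 330.4])]
wrist {'mtx': array([[278.14652089,   0.        , 319.82959422],
       [  0.        , 278.14652089, 200.19077213],
       [  0.        ,   0.        ,   1.        ]]), 'tool_from_camera': array([[-9.52505168e-04, -9.50643564e-01, -3.10283591e-01,
         8.02038833e-02],
       [ 9.99999545e-01, -9.23994320e-04, -2.38863682e-04,
         5.44896822e-04],
       [-5.96260534e-05, -3.10283677e-01,  9.50644011e-01,
        -1.34153570e-01],
       [ 0.00000000e+00,  0.00000000e+00,  0.00000000e+00,
         1.00000000e+00]])}
grinder []
lid_tab []
lid_hinge []
switch []
lever_grip []
drawer_knob []
1.05
```

View pics/scene0.png

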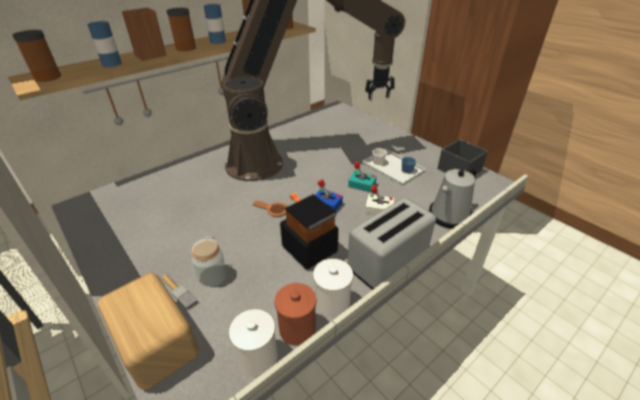

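View pics/side0.png

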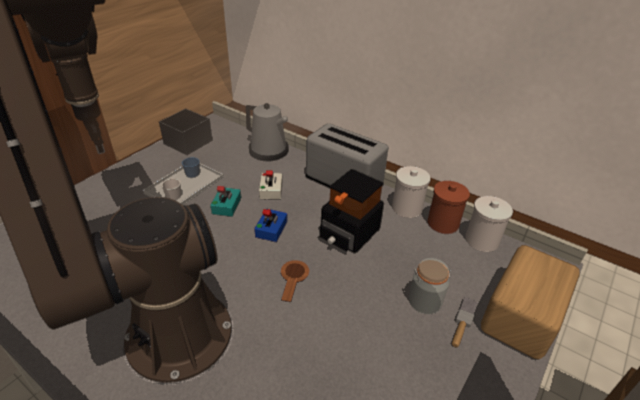

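View pics/wrist0.png

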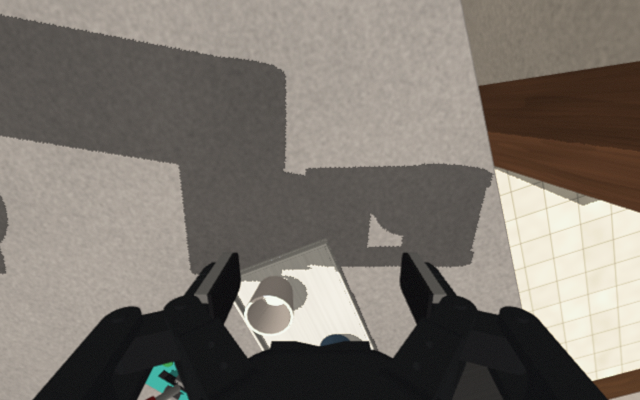

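The white isolator is at about scene (380,203) and side (271,185). The blue and turquoise boxes are the look-alikes. The grinder is at about side (350,215). Next I'll zoom in and triangulate.

```bash
cat > h.py <<'E'
import numpy as np,cv2
from workcell import env
from scipy.spatial.transform import Rotation as R
def rot(q): q=np.asarray(q); return R.from_quat([q[1],q[2],q[3],q[0]]).as_matrix()
def cam(n,st=None):
    ci=env.camera_info(n)
    if n!='wrist': return np.array(ci['mtx']),rot(ci['rotation']),np.array(ci['xyz'])
    Rt=rot(st['orientation']);T=np.array(ci['tool_from_camera'])
    return np.array(ci['mtx']),Rt@T[:3,:3],Rt@T[:3,3]+st['eef_pos']
def ray(c,uv):
    K,Rm,t=c; d=Rm@np.linalg.solve(K,[uv[0],uv[1],1]); return t,d/np.linalg.norm(d)
def tri(*obs):
    A=np.zeros((3,3));b=np.zeros(3);rs=[]
    for c,uv in obs:
        t,d=ray(c,uv);P=np.eye(3)-np.outer(d,d);A+=P;b+=P@t;rs.append((t,P))
    x=np.linalg.solve(A,b);return x,[round(1000*np.linalg.norm(P@(x-t)),1) for t,P in rs]
def plane(c,uv,z):
    t,d=ray(c,uv);return t+d*(z-t[2])/d[2]
def proj(c,p):
    K,Rm,t=c;v=K@(Rm.T@(np.asarray(p)-t));return v[:2]/v[2]
E
python3 - <<'E'
from h import *
S,D=cam('scene'),cam('side')
rc=lambda p:(p[1],p[0])
for n,a,b in [('grinder',[247.6,310.2],[235.3,349.4]),('tab',[198.4,289.9],[198.7,336.6]),('hinge',[220.3,320.4],[175.9,369.5]),('switch',[212.1,379.7],[192.7,274.0]),('lever',[185.9,376.4],[173.8,273.1])]:
    print(n,*tri((S,rc(a)),(D,rc(b))))
a=cv2.imread('pics/scene0.png')[150:270,260:420];b=cv2.imread('pics/side0.png')[150:260,230:390]
cv2.imwrite('pics/z0.png',np.vstack([cv2.resize(a,(436,300),interpolation=2) if 0 else cv2.resize(a,(400,300),interpolation=2),cv2.resize(b,(400,275),interpolation=2)]))
E
```

```text
grinder [ 0.61554548 -0.1512541  -0.00793335] [np.float64(5.9), np.float64(5.9)]
tab [ 0.53138742 -0.15510372  0.19264436] [np.float64(10.5), np.float64(10.5)]
hinge [ 0.69744229 -0.16443345  0.19614612] [np.float64(0.0), np.float64(0.0)]
switch [ 0.64263541  0.20272617 -0.01082162] [np.float64(2.6), np.float64(2.6)]
lever [0.61747231 0.18693227 0.10873276] [np.float64(11.7), np.float64(11.7)]
```

View pics/z0.png

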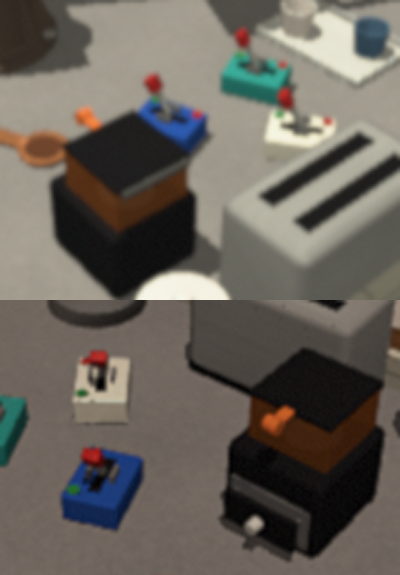

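Call:
step_arm --plan '[{"gripper":0,"offset":[-40,-30,-12],"delta_rot":[0,0,-0.372]},{"gripper":0,"offset":[-40,-30,-12],"delta_rot":[0,0,-0.372]},{"gripper":0,"offset":[-40,-30,-12],"delta_rot":[0,0,-0.372]},{"gripper":0,"offset":[-40,-30,-12],"delta_rot":[0,0,-0.372]},{"gripper":0,"offset":[-40,-30,-12],"delta_rot":[0,0,-0.372]},{"gripper":0,"offset":[-40,-30,-12],"delta_rot":[0,0,-0.372]},{"gripper":0,"offset":[-40,-30,-12],"delta_rot":[0,0,-0.372]},{"gripper":0,"offset":[-40,-30,-12],"delta_rot":[0,0,-0.372]},{"gripper":0,"offset":[-40,-30,-12],"delta_rot":[0,0,-0.372]},{"gripper":0,"offset":[-40,-30,-12],"delta_rot":[0,0,-0.372]},{"gripper":0,"offset":[-40,-30,-12],"delta_rot":[0,0,-0.372]},{"gripper":0,"offset":[-40,-30,-12],"delta_rot":[0,0,-0.372]},{"gripper":0,"offset":[-40,-30,-12],"delta_rot":[0,0,-0.372]},{"gripper":0,"offset":[-40,-30,-12],"delta_rot":[0,0,-0.372]},{"gripper":0,"offset":[-40,-30,-12],"delta_rot":[0,0,-0.372]},{"gripper":0,"offset":[-40,-30,-12],"delta_rot":[0,0,-0.372]}]'

```text
time: 2.38
eef_pos: [0.4994, 0.181, 0.3591]
orientation: [-0.0, 0.0, 1.0, 0.0]
contact_force: [-0.1, 1.2, 0.3]
grip_width: 0.0
```

```bash
cat > look.py <<'E'
import sys,pickle
from h import *
tag=sys.argv[1]
s=env.sense();print(s['time'],s['eef_pos'],s['orientation'],s['dq'].round(3) if hasattr(s['dq'],'round') else s['dq'])
im=env.grab_frame('wrist');cv2.imwrite(f'pics/w{tag}.png',im)
C=cam('wrist',s);pickle.dump(C,open(f'C{tag}.pkl','wb'))
for t in sys.argv[2:]:
    print(t,[(d['conf'],d['pixel']) for d in env.landmark_of('wrist',t)][:4])
E
python3 look.py 1 switch lever_grip lid_tab
```

```text
2.3833 [0.49944186 0.18102852 0.35908389] [-2.23249414e-04  7.89193198e-05  9.99999967e-01  9.61951791e-05] [ 0.02   0.001  0.004  0.001 -0.     0.001]
switch [(0.83, [135.9, 251.9]), (0.68, [226.6, 334.8]), (0.67, [138.3, 374.6])]
lever_grip [(0.96, [125.1, 382.0]), (0.96, [123.7, 230.0]), (0.67, [237.8, 327.6])]
lid_tab [(0.85, [215.5, 30.8])]
```

View pics/w1.png

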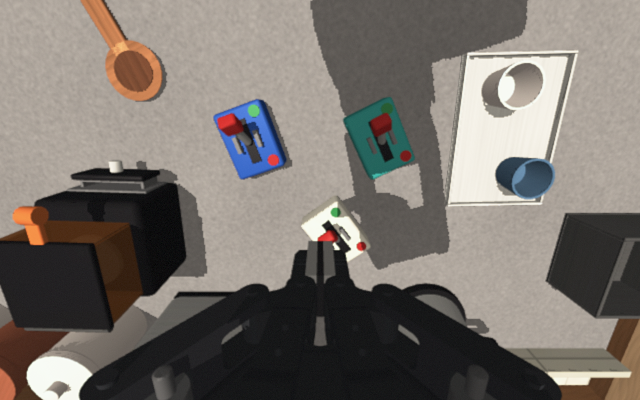

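White switch is at about (335,230) with the green dot at (335,212) and the red dot at (361,246), so green→red points towards +x,+y. Fingers hide part of it, so I'll shift sideways for a second view.

Call:
step_arm --plan '[{"gripper":0,"offset":[3,-12,0],"delta_rot":[0,0,0]},{"gripper":0,"offset":[3,-12,0],"delta_rot":[0,0,0]},{"gripper":0,"offset":[3,-12,0],"delta_rot":[0,0,0]},{"gripper":0,"offset":[3,-12,0],"delta_rot":[0,0,0]},{"gripper":0,"offset":[3,-12,0],"delta_rot":[0,0,0]},{"gripper":0,"offset":[3,-12,0],"delta_rot":[0,0,0]}]'

```text
time: 3.08
eef_pos: [0.4695, 0.0621, 0.3592]
orientation: [-0.0, -0.001, 1.0, 0.0]
contact_force: [0.2, 0.4, -0.1]
grip_width: -0.0
```

```bash
python3 look.py 2 switch lever_grip lid_tab lid_hinge drawer_knob
```

```text
3.0833 [0.46950236 0.0620714  0.35924067] [-1.96374737e-05 -7.37682960e-04  9.99999714e-01  1.65879463e-04] [ 0.024  0.012 -0.009  0.001 -0.    -0.001]
switch [(0.67, [241.9, 394.0]), (0.6, [154.7, 320.0]), (0.56, [156.4, 442.0])]
lever_grip [(0.71, [156.1, 564.2]), (0.64, [254.6, 403.0]), (0.64, [147.3, 467.2]), (0.59, [144.6, 318.0])]
lid_tab [(0.58, [232.5, 137.0])]
lid_hinge [(0.91, [341.6, 159.0])]
drawer_knob [(0.96, [184.6, 189.7])]
```

View pics/w2.png

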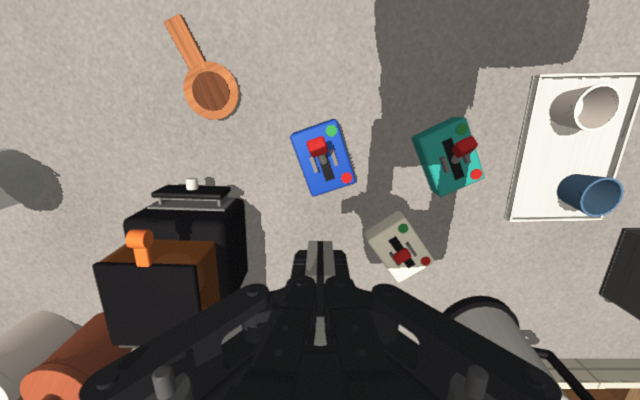

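```bash
python3 - <<'E'
from h import *
import pickle
C1,C2=[pickle.load(open(f'C{i}.pkl','rb')) for i in(1,2)]
S,D=cam('scene'),cam('side')
rc=lambda p:(p[1],p[0])
for z in(.045,.1):print(z,plane(C1,(335,212),z),plane(C1,(361,246),z),plane(C2,(403,228),z),plane(C2,(426,261),z))
print('green',*tri((C1,(335,212)),(C2,(403,228))))
print('red',*tri((C1,(361,246)),(C2,(426,261))))
print('knob',*tri((C1,rc([237.8, 327.6])),(C2,rc([254.6,403]))))
print('knob4',*tri((C1,rc([237.8, 327.6])),(C2,rc([254.6,403])),(D,(268.5,174)),(S,(374.5,189))))
print('tab',*tri((C1,rc([215.5,30.8])),(C2,rc([232.5,137])),(S,(290,198.4)),(D,(336.6,198.7))))
print('hinge',*tri((C2,(159,341.6)),(S,(320.4,220.3)),(D,(369.5,175.9))))
a=cv2.imread('pics/w1.png')[190:280,290:380];b=cv2.imread('pics/w2.png')[200:290,360:450]
c=cv2.imread('pics/side0.png')[160:210,245:295];d=cv2.imread('pics/scene0.png')[170:220,350:400]
r=lambda x:cv2.resize(x,(290,290),interpolation=2)
cv2.imwrite('pics/z1.png',np.vstack([np.hstack([r(a),r(b)]),np.hstack([r(c),r(d)])]))
E
```

```text
0.045 [0.58701466 0.2077214  0.045     ] [0.652024   0.25531993 0.045     ] [0.58710404 0.20869903 0.045     ] [0.65261806 0.25682127 0.045     ]
0.1 [0.56646707 0.20453732 0.1       ] [0.62350021 0.24629584 0.1       ] [0.56287212 0.19078651 0.1       ] [0.62035025 0.23300613 0.1       ]
green [0.58560986 0.20753009 0.04856257] [np.float64(0.1), np.float64(0.1)]
red [0.64919671 0.25437827 0.05065091] [np.float64(0.1), np.float64(0.1)]
knob [0.60688047 0.19364203 0.10418509] [np.float64(0.3), np.float64(0.3)]
knob4 [0.61023317 0.19481515 0.09717648] [np.float64(1.1), np.float64(1.1), np.float64(0.7), np.float64(0.2)]
tab [ 0.53212995 -0.15433677  0.191704  ] [np.float64(4.0), np.float64(3.4), np.float64(10.5), np.float64(10.4)]
hinge [ 0.69612978 -0.16164325  0.19217924] [np.float64(4.5), np.float64(1.7), np.float64(4.4)]
```

View pics/z1.png

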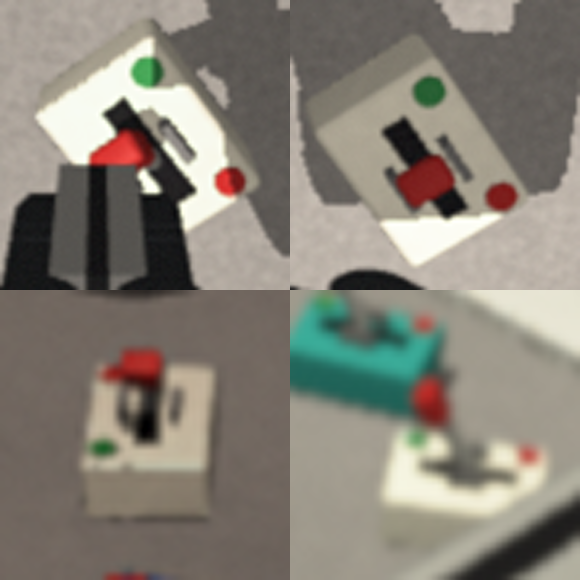

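```bash
python3 - <<'E'
from h import *
import pickle
C1,C2=[pickle.load(open(f'C{i}.pkl','rb')) for i in(1,2)]
S,D=cam('scene'),cam('side')
print('toaster corner',*tri((S,(398,201)),(D,(309,138))))
print('slot',plane(C2,(402.5,251.8),.045))
for n,a,b in(('blue',(230,124),(318,144.6)),('turq',(382,125),(467,147))):print(n,*tri((C1,a),(C2,b)))
print(env.sense()['q'].round(3))
a=cv2.imread('pics/w1.png')[180:340,0:160];b=cv2.imread('pics/w2.png')[170:330,80:240]
c=cv2.imread('pics/side0.png')[165:235,315:385];d=cv2.imread('pics/scene0.png')[180:260,270:350]
r=lambda x:cv2.resize(x,(290,290),interpolation=2)
cv2.imwrite('pics/z2.png',np.vstack([np.hstack([r(a),r(b)]),np.hstack([r(c),r(d)])]))
E
```

```text
toaster corner [0.77910632 0.13273255 0.18003629] [np.float64(9.2), np.float64(9.2)]
slot [0.63382173 0.21215523 0.045     ]
blue [0.43706988 0.06001657 0.10183459] [np.float64(1.0), np.float64(1.0)]
turq [0.43903217 0.26547856 0.10639646] [np.float64(0.4), np.float64(0.4)]
[ 0.068  0.115  1.818  0.     1.21  -1.506]
```

View pics/z2.png

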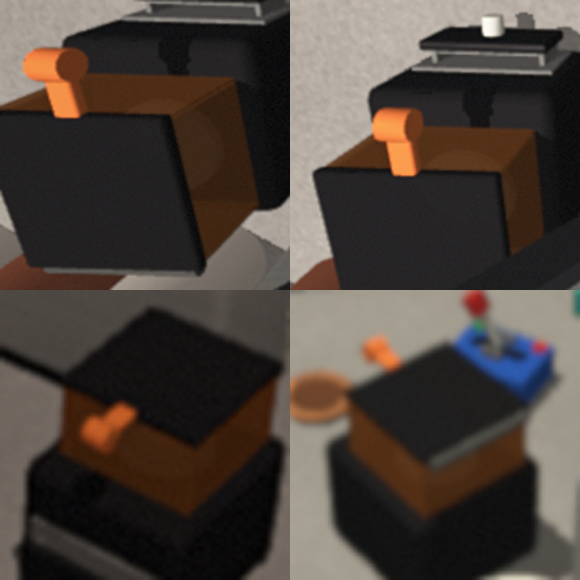

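Call:
step_arm --plan '[{"gripper":0,"offset":[-9.95,10.3,5],"delta_rot":[0,0,-0.63]},{"gripper":0,"offset":[-9.95,10.3,5],"delta_rot":[0,0,-0.63]},{"gripper":0,"offset":[-9.95,10.3,5],"delta_rot":[0,0,-0.63]},{"gripper":0,"offset":[-9.95,10.3,5],"delta_rot":[0,0,-0.63]},{"gripper":0,"offset":[-9.95,10.3,10],"delta_rot":[0,0,-0.63]},{"gripper":0,"offset":[-9.95,10.3,14],"delta_rot":[0,0,-0.63]},{"gripper":0,"offset":[-9.95,10.3,18],"delta_rot":[0,0,-0.63]},{"gripper":0,"offset":[-9.95,10.3,22],"delta_rot":[0,0,-0.63]},{"gripper":0,"offset":[-9.95,10.3,25],"delta_rot":[0,0,-0.63]},{"gripper":0,"offset":[-9.95,10.3,26.9],"delta_rot":[0,0,-0.63]},{"gripper":0,"offset":[-9.95,10.3,26.9],"delta_rot":[0,0,-0.63]},{"gripper":0,"offset":[-9.95,10.3,26.9],"delta_rot":[0,0,-0.63]}]'

```text
time: 4.38
eef_pos: [0.568, 0.166, 0.0893]
orientation: [-0.001, -0.312, 0.95, 0.0]
contact_force: [0.5, -1.0, 0.4]
grip_width: 0.0003
```

```bash
python3 look.py 3 lever_grip
```

```text
4.3833 [0.56801063 0.16602832 0.0892659 ] [-1.37460460e-03 -3.11575023e-01  9.50220539e-01  2.05102700e-04] [-0.005 -0.045 -0.028  0.001  0.013 -0.002]
lever_grip [(0.56, [351.8, 314.2])]
```

View pics/w3.png

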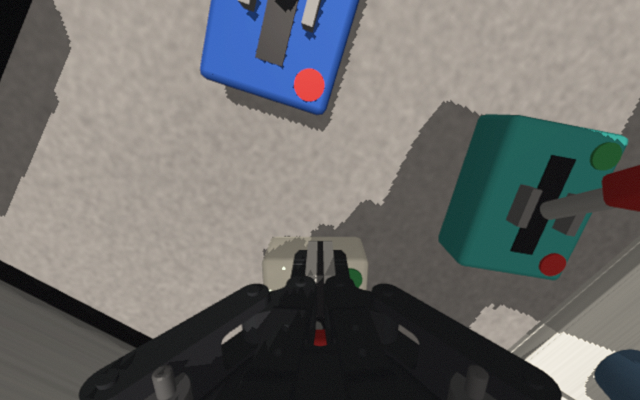

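Call:
step_arm --plan '[{"gripper":0,"offset":[-2,0,0],"delta_rot":[0,0,0]},{"gripper":0,"offset":[-3,0,0],"delta_rot":[0,0,0]},{"gripper":0,"offset":[-4,0,0],"delta_rot":[0,0,0]},{"gripper":0,"offset":[-5,0,0],"delta_rot":[0,0,0]},{"gripper":0,"offset":[-5.7,0,0],"delta_rot":[0,0,0]},{"gripper":0,"offset":[-6.4,0,0],"delta_rot":[0,0,0]},{"gripper":0,"offset":[-7.1,0,0],"delta_rot":[0,0,0]},{"gripper":0,"offset":[-7.7,0,0],"delta_rot":[0,0,0]},{"gripper":0,"offset":[-7.7,0,0],"delta_rot":[0,0,0]},{"gripper":0,"offset":[-7.7,0,0],"delta_rot":[0,0,0]}]'

```text
time: 5.32
eef_pos: [0.6316, 0.2119, 0.0912]
orientation: [0.0, -0.312, 0.95, 0.0]
contact_force: [-0.8, -0.3, -0.7]
grip_width: -0.0001
```

```bash
python3 - <<'E'
from h import *
a=env.grab_frame('scene')[130:250,300:460];b=env.grab_frame('side')[120:240,200:360]
cv2.imwrite('pics/p1.png',np.hstack([cv2.resize(x,(400,300),interpolation=2) for x in(a,b)]))
E
```

```text
(no output)
```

View pics/p1.png

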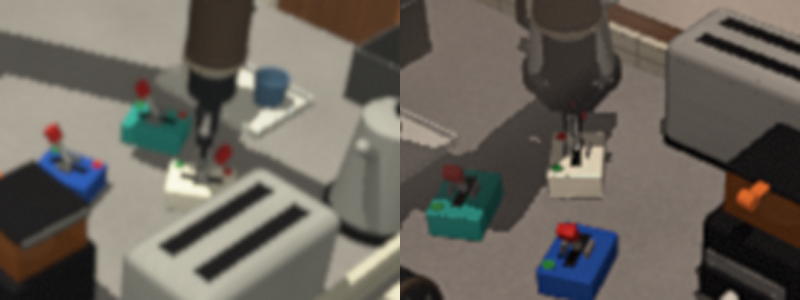

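The scene view shows the toggle at scene-crop (222,155), leaning over the red dot, so it's off. I'll retreat and go to view the grinder tab.

Call:
step_arm --plan '[{"gripper":0,"offset":[3,0,0],"delta_rot":[0,0,0]},{"gripper":0,"offset":[5,0,-3],"delta_rot":[0,0,0]},{"gripper":0,"offset":[6,0,-7],"delta_rot":[0,0,0]},{"gripper":0,"offset":[6,0,-11],"delta_rot":[0,0,0]},{"gripper":0,"offset":[7,0,-15],"delta_rot":[0,0,0]},{"gripper":5,"offset":[35.3,-19.6,-27],"delta_rot":[0,0,0.63]},{"gripper":5,"offset":[35.3,-19.6,-27],"delta_rot":[0,0,0.63]},{"gripper":5,"offset":[35.3,-19.6,-27],"delta_rot":[0,0,0.63]},{"gripper":5,"offset":[35.3,-19.6,-27],"delta_rot":[0,0,0.63]},{"gripper":5,"offset":[35.3,-19.6,-27],"delta_rot":[0,0,0.63]},{"gripper":5,"offset":[35.3,-19.6,-27],"delta_rot":[0,0,0.63]},{"gripper":5,"offset":[35.3,-19.6,-27],"delta_rot":[0,0,0.63]},{"gripper":5,"offset":[35.3,-19.6,-27],"delta_rot":[0,0,0.63]},{"gripper":5,"offset":[35.3,-19.6,-27],"delta_rot":[0,0,0.63]},{"gripper":5,"offset":[35.3,-19.6,-27],"delta_rot":[0,0,0.63]},{"gripper":5,"offset":[35.3,-19.6,-27],"delta_rot":[0,0,0.63]},{"gripper":5,"offset":[35.3,-19.6,-27],"delta_rot":[0,0,0.63]}]'

```text
time: 6.83
eef_pos: [0.4621, -0.1552, 0.3609]
orientation: [0.0, -0.001, 1.0, 0.0]
contact_force: [-0.0, -0.3, -0.2]
grip_width: 0.05
```

```bash
python3 look.py 4 lid_tab lid_hinge drawer_knob; python3 - <<'E'
from h import *
a=env.grab_frame('scene')[130:250,300:460];b=env.grab_frame('side')[120:240,200:360]
cv2.imwrite('pics/p2.png',np.hstack([cv2.resize(x,(400,300),interpolation=2) for x in(a,b)]))
E
```

```text
6.8333 [ 0.46209172 -0.1551921   0.36085253] [ 2.04587503e-04 -1.22886868e-03  9.99999167e-01  3.37708126e-04] [ 0.028  0.008  0.001  0.    -0.001  0.001]
lid_tab [(0.74, [286.9, 553.6]), (0.69, [241.0, 321.3])]
lid_hinge [(0.88, [347.7, 322.1])]
drawer_knob [(0.8, [188.4, 320.4])]
```

View pics/w4.png

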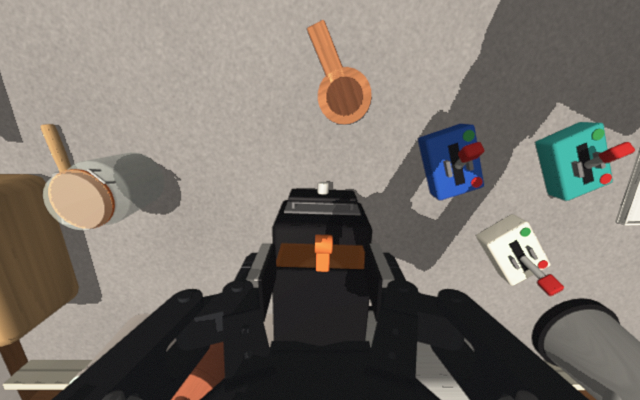

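View pics/p2.png

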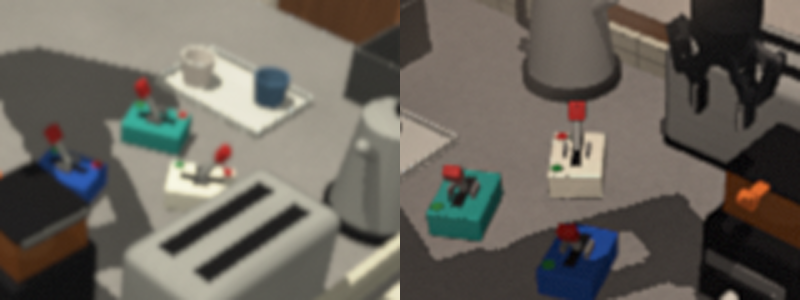

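The white toggle rests at the red-dot side (wrist view 550,285). The grinder appears nearly square to the world, with the tab at about (323,242). Refining the tab and yaw now.

```bash
python3 - <<'E'
from h import *
import pickle
C1,C2,C4=[pickle.load(open(f'C{i}.pkl','rb')) for i in(1,2,4)]
rc=lambda p:(p[1],p[0])
print('tab124',*tri((C1,(31,215.5)),(C2,(138,239)),(C4,(323,241))))
print('tab24',*tri((C2,(138,239)),(C4,(323,241))))
print('hinge',*tri((C2,(159,341.6)),(C4,(322.1,347.7))))
print('knob',*tri((C2,rc([184.6,189.7])),(C4,rc([188.4,320.4]))))
print('switch lever tip',plane(C4,(550,285),.1))
for z in(.195,): print(plane(C4,(275,268),z),plane(C4,(366,268),z), 'neck',plane(C4,(321,268),z))
a=cv2.imread('pics/w4.png')[180:300,260:380];cv2.imwrite('pics/z4.png',cv2.resize(a,(600,600),interpolation=2))
E
```

```text
tab124 [ 0.53400353 -0.15089607  0.19457613] [np.float64(1.1), np.float64(1.6), np.float64(2.3)]
tab24 [ 0.53263081 -0.15056225  0.19633206] [np.float64(1.8), np.float64(1.8)]
hinge [ 0.68426611 -0.15099226  0.20127342] [np.float64(1.6), np.float64(1.6)]
knob [ 0.50821953 -0.15330579  0.0460203 ] [np.float64(0.2), np.float64(0.2)]
switch lever tip [0.65881539 0.22809051 0.1       ]
[ 0.56813649 -0.20952006  0.195     ] [ 0.56801066 -0.09733007  0.195     ] neck [ 0.56807289 -0.15281513  0.195     ]
```

View pics/z4.png

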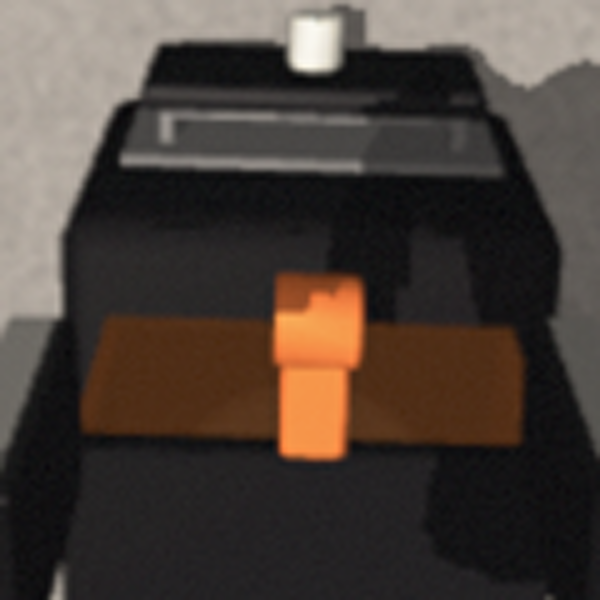

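Call:
step_arm --plan '[{"gripper":5,"offset":[-4,0.5,2],"delta_rot":[0,0,0.022]},{"gripper":5,"offset":[-7.3,0.5,4],"delta_rot":[0,0,0.022]},{"gripper":5,"offset":[-7.3,0.5,8],"delta_rot":[0,0,0.022]},{"gripper":5,"offset":[-7.3,0.5,12],"delta_rot":[0,0,0.022]},{"gripper":5,"offset":[-7.3,0.5,14],"delta_rot":[0,0,0.022]},{"gripper":5,"offset":[-7.3,0.5,15.5],"delta_rot":[0,0,0.022]},{"gripper":5,"offset":[-7.3,0.5,17],"delta_rot":[0,0,0.022]},{"gripper":5,"offset":[-7.3,0.5,17.7],"delta_rot":[0,0,0.022]},{"gripper":5,"offset":[-7.3,0.5,17.7],"delta_rot":[0,0,0.022]},{"gripper":5,"offset":[-7.3,0.5,17.7],"delta_rot":[0,0,0.022]}]'

```text
time: 7.97
eef_pos: [0.5358, -0.1489, 0.1839]
orientation: [-0.0, 0.008, 1.0, 0.0]
contact_force: [0.2, -1.0, 0.7]
grip_width: 0.0497
```

```bash
cat > pic.py <<'E'
import sys
from h import *
w=env.grab_frame('wrist')
a=env.grab_frame('scene')[120:260,240:400];b=env.grab_frame('side')[110:250,270:430]
cv2.imwrite(f'pics/{sys.argv[1]}.png',np.vstack([np.hstack([cv2.resize(x,(343,300),interpolation=2) for x in(a,b)]),cv2.resize(w[150:350,150:500],(686,300))]))
s=env.sense();print(s['time'],s['eef_pos'],s['orientation'],s['contact_force'],s['wrist_torque'],s['grip_width'])
E
python3 pic.py g1
```

```text
8.1167 [ 0.53626545 -0.14930169  0.18480808] [8.15473275e-04 8.53603274e-03 9.99963235e-01 7.40802124e-06] [ 0.20919253 -0.00486369 -0.05773416] [-0.0232787  -0.01848962 -0.00978695] 0.05012240100191308
```

View pics/g1.png

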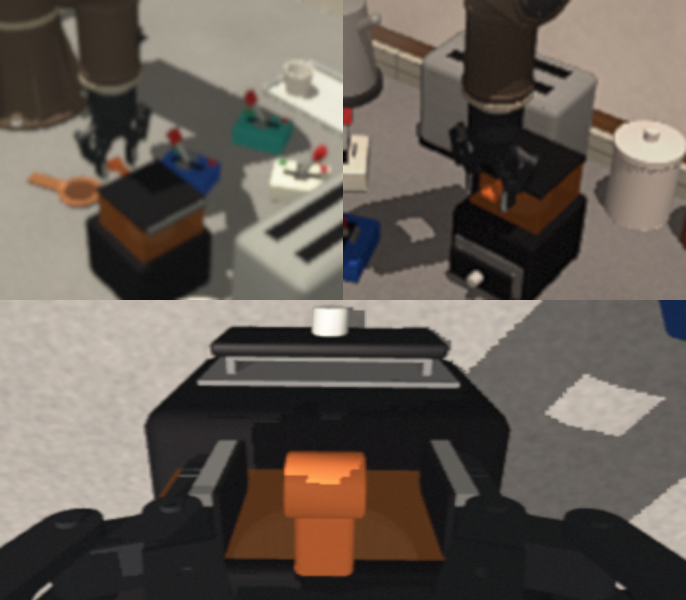

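The tab sits between the pads, slightly to the left. Closing now.

Call:
step_arm --plan '[{"gripper":4,"offset":[0,-0.2,0],"delta_rot":[0,0,0]},{"gripper":2.5,"offset":[0,-0.2,0],"delta_rot":[0,0,0]},{"gripper":1,"offset":[0,-0.2,0],"delta_rot":[0,0,0]},{"gripper":1,"offset":[0,-0.2,0],"delta_rot":[0,0,0]},{"gripper":1,"offset":[0,-0.2,0],"delta_rot":[0,0,0]},{"gripper":1,"offset":[0,-0.2,0],"delta_rot":[0,0,0]}]' --newtons 30

```text
time: 8.62
eef_pos: [0.5366, -0.1512, 0.1854]
orientation: [0.001, 0.009, 1.0, 0.0]
contact_force: [-2.1, 2.4, 7.2]
grip_width: 0.0195
```

```bash
python3 pic.py g2
```

```text
8.7667 [ 0.5365168  -0.15121732  0.18542186] [1.25932668e-03 8.71471873e-03 9.99961232e-01 3.90120741e-05] [-1.0046446   1.939755    7.79383543] [ 0.36085137  0.04022503 -0.191697  ] 0.01944263722086666
```

View pics/g2.png

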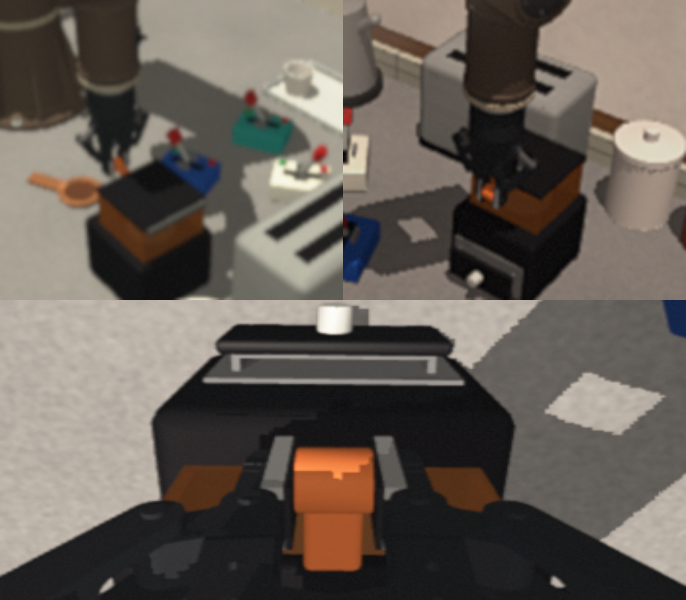

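Call:
step_arm --plan '[{"gripper":1,"offset":[-0.07,0,-1.1],"delta_rot":[0,0,0]},{"gripper":1,"offset":[-0.22,0,-2.19],"delta_rot":[0,0,0]},{"gripper":1,"offset":[-0.45,0,-3.27],"delta_rot":[0,0,0]},{"gripper":1,"offset":[-0.75,0,-4.34],"delta_rot":[0,0,0]},{"gripper":1,"offset":[-1.12,0,-5.37],"delta_rot":[0,0,0]},{"gripper":1,"offset":[-1.57,0,-6.38],"delta_rot":[0,0,0]},{"gripper":1,"offset":[-2.08,0,-7.36],"delta_rot":[0,0,0]},{"gripper":1,"offset":[-2.66,0,-8.3],"delta_rot":[0,0,0]},{"gripper":1,"offset":[-2.66,0,-8.3],"delta_rot":[0,0,0]}]' --newtons 30

```text
time: 9.52
eef_pos: [0.564, -0.152, 0.2702]
orientation: [0.002, 0.009, 1.0, -0.0]
contact_force: [-0.6, -2.6, -0.4]
grip_width: 0.0194
```

```bash
python3 pic.py g3
```

```text
9.6667 [ 0.56269306 -0.15195295  0.26825689] [ 1.24768818e-03  8.73954317e-03  9.99961012e-01 -1.94152778e-04] [-1.01824716 -4.05614976  1.42515783] [-0.69366495 -0.14885254 -0.2882103 ] 0.01931905522132874
```

View pics/g3.png

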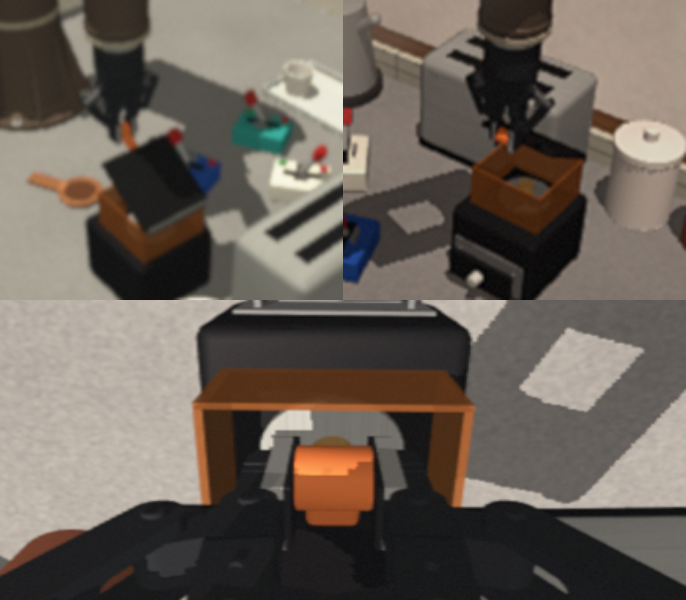

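Call:
step_arm --plan '[{"gripper":1,"offset":[-0.69,0,-0.9],"delta_rot":[0,0,0]},{"gripper":1,"offset":[-1.4,0,-1.75],"delta_rot":[0,0,0]},{"gripper":1,"offset":[-2.16,-0.03,-2.55],"delta_rot":[0,0,0]},{"gripper":1,"offset":[-2.98,-0.05,-3.29],"delta_rot":[0,0,0]},{"gripper":1,"offset":[-3.84,-0.05,-3.97],"delta_rot":[0,0,0]},{"gripper":1,"offset":[-4.76,-0.05,-4.59],"delta_rot":[0,0,0]},{"gripper":1,"offset":[-5.3,-0.05,-4.9],"delta_rot":[0,0,0]},{"gripper":1,"offset":[-5.71,-0.05,-5.14],"delta_rot":[0,0,0]},{"gripper":1,"offset":[-5.71,-0.05,-5.14],"delta_rot":[0,0,0]},{"gripper":1,"offset":[-5.71,-0.05,-5.14],"delta_rot":[0,0,0]},{"gripper":1,"offset":[-5.71,-0.05,-5.14],"delta_rot":[0,0,0]}]' --newtons 30

```text
time: 10.58
eef_pos: [0.6192, -0.1536, 0.3191]
orientation: [0.001, 0.009, 1.0, -0.0]
contact_force: [0.2, -5.5, -3.3]
grip_width: 0.0199
```

```bash
python3 pic.py g4; python3 look.py 5 lid_tab; python3 - <<'E'
from h import *
import cv2
cv2.imwrite('pics/sceneF.png',env.grab_frame('scene'));cv2.imwrite('pics/sideF.png',env.grab_frame('side'))
for c in('scene','side'):
  for t in('lid_tab','lid_hinge'): print(c,t,env.landmark_of(c,t)[:2])
E
```

```text
10.7333 [ 0.61922631 -0.15365722  0.31914472] [ 1.05518986e-03  8.81918160e-03  9.99960514e-01 -2.82668992e-04] [ 1.31029857 -4.35978026 -2.57845008] [-0.87414817 -0.01506957 -0.20867354] 0.019383744582638543
10.7333 [ 0.61922631 -0.15365722  0.31914472] [ 1.05518986e-03  8.81918160e-03  9.99960514e-01 -2.82668992e-04] [ 0.     0.001 -0.001  0.001  0.    -0.   ]
lid_tab [(0.55, [263.3, 317.0])]
scene lid_tab [{'pixel': [176.3, 304.3], 'conf': 0.6}]
scene lid_hinge [{'pixel': [220.4, 323.6], 'conf': 0.57}]
side lid_tab [{'pixel': [150.7, 357.3], 'conf': 0.89}]
side lid_hinge [{'pixel': [324.2, 460.3], 'conf': 0.25}]
```

View pics/g4.png

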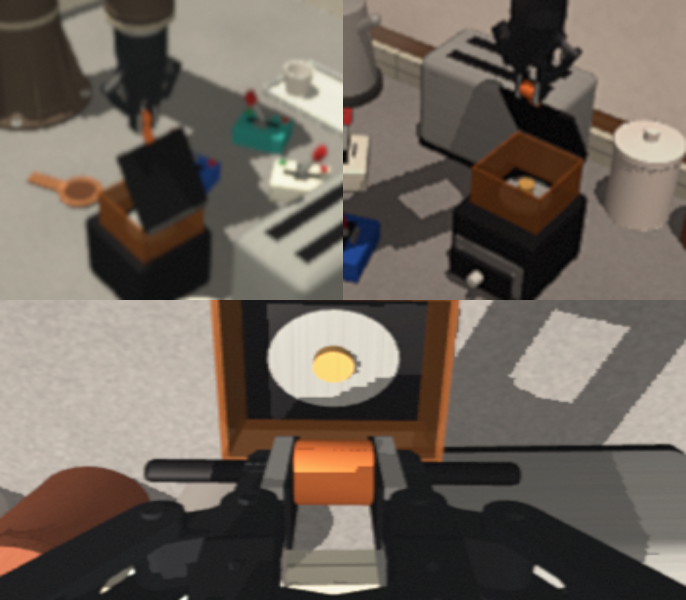

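View pics/sceneF.png

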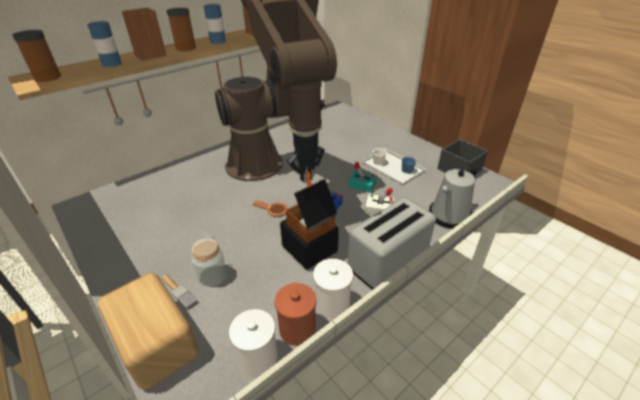

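By the arc travelled the lid is at about 59.7°. The joints are still (dq ≈ 0), and the white toggle is still on the red side at scene (389,192). Handing in.

```bash
python3 - <<'E'
from h import *
s=env.sense();print(s['time'],s['eef_pos'],s['dq'],s['grip_width'],s['contact_force'])
print(env.hand_in())
E
```

```text
11.1333 [ 0.61918481 -0.15364985  0.31912653] [ 0.00102516 -0.00098298  0.00028072  0.00052967 -0.00052785  0.00162902] 0.019382459539617754 [ 1.26825039 -5.82618999 -3.53075783]
the job is handed in; nothing more can be done
None
```

I pushed the white isolator's toggle over to the red-dot side first. Then I pinched the orange tab and raised the lid to about 60°. The job was handed in at 11.1 s with the gripper still holding it.

**Last checks:**
- **Toggle:** the pictures after the push and at the end show it leaning at the red-dot end. I read that from the pictures and did not measure its angle.
- **Lid:** the gripper's travel along the arc gives about 59.7°. This is worked out from the arm's movement, and the pictures look consistent with it.
- **Hold:** joint speeds were about 0.001 rad/s and the fingers were 19.4 mm apart on the 20 mm tab. A sideways force of about 6 N remained at the wrist, far below the limit.
- **Everything else:** I saw no change to the drawer, jar, cups, tray, spoon rest, brush or look-alike switches, though I only checked them by eye.

**Disagreements:** the network's tab position in the scene and side pictures was about 10 mm off from the wrist views. I used the wrist measurements and the lid's front edge instead, and the grasp confirmed them.

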